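# Turn the bead tray and slide it home

## Task

On the jewellery stall, the narrow bead tray lies with its wide front panel towards the white guide rails, the wrong way round. Turn it end for end and slide it, plain end first, into the rails until it is fully home with its front panel at the rail ends, then let go of it. Keep the tray level, and leave the square tray where it is.

Things in the scene. Friction and masses are not known exactly. Their poses are not given: they have to be found in the camera images.
- tray: Narrow wooden bead tray, loose, 0.2-0.45 kg: open box 150 (x) x 70 (y) x 28 mm high. Plain end at x = +75; front panel at x = -75 to -83, 130 wide, 34 high. A square grip post, 24 x 24, sides along x and y, stands in the middle, top 90 above the underside: take it by either pair of sides. Origin: centre of the 150 x 70 underside; x to the plain end, z up. Starts flat, panel towards the rails.
- tray_panel (a point): Centre of the outer face of the front panel: x = -83, z = 17 mm in the tray's frame, same axes. The panel is too wide for the rails; home, its inner face meets the rail ends.
- guide: White guide fixed to the table: two rails and an end stop, 40 mm high, no floor. Origin on the table midway between the rails, under the tray's origin when home; x points inwards, mouth x = -75, stop x = +80. Rails 86 apart inside, flared to 106 at the mouth (x = -45 to -75). Lips (z = 34 to 40) reach 12 in over the tray, so it only slides in along the table; the post runs in the 62 slot.
- square_tray: Bystander to leave alone: a loose square wooden bead tray, 110 x 110 x 28 mm, with the same 24 x 24 grip post, top 90 high, but no front panel. Origin: centre of its underside. It may lie nearer to the rails or farther from them than the narrow tray.
Mind the look-alikes: they are no part of the job. What is shaped like the tray but turquoise is not meant. There is more than one size of the guide; the job needs the larger.

How it is judged:
At the end, for the whole second after the job is handed in: The narrow tray rests flat on the table inside the rails, plain end inwards and panel at the mouth: its origin within 12 mm of the guide's origin along and across the rails, within 10 degrees of their direction, at rest and released; the square tray within 30 mm of its start (x of tray in the frame of guide between -0.012 and 0.012 m and y of tray in the frame of guide between -0.012 and 0.012 m and x of tray_panel in the frame of guide below -0.06 m and angle between the x axis of tray and the x axis of guide, either way round below 0.175 rad and angle between tray's own z axis and vertical below 0.1 rad and height (world z) of tray below 0.008 m and linear speed of tray below 0.02 m/s and distance of square_tray from where it was at the start of the episode below 0.03 m); the robot touches nothing.
It fails at once if the square tray is pushed more than 30 mm from its place (distance of square_tray from where it was at the start of the episode above 0.03 m).
It fails at once if the narrow tray is tipped by more than 35 degrees, spilling its beads (angle between tray's own z axis and vertical above 0.61 rad).
It also fails if it takes over 42 s, if anything falls off the work surface, if the arm or the gripper's body presses on something with over 40 N, if the wrist force passes 120 N, or if a joint passes its speed limit or range.

## Robot

A 7-joint arm with a two-finger parallel gripper is mounted at the origin on the work surface. World frame = base frame: x ahead of the robot, y to its left, z up, the work surface at z = 0. Lengths are in m, angles in rad, forces in N, time in s.
With the tool pointing down it reaches from about 0.4 to 0.85 m from the base axis. Payload 10.4 kg.
Tool frame: the origin (TCP) lies at the very end of the fingers, on their centre line; the grasp point (between the pads) lies 19 mm behind it; z points along the fingers, y is the direction in which the jaws open and shut (so a half turn about z gives the same grasp; the last joint's range is limited). The gripper opens to 87 mm and grips with 3 to 60 N. Pads are 19 mm wide; open, the fingers measure 117 mm over their backs; the gripper's body (75 mm by 190 mm) begins 51 mm behind the grasp point.
Start: joints at [-1.358, 0.332, -0.065, 1.46, 0.022, 1.35, -0.088], TCP at [0.146, 0.608, 0.223] pointing down, gripper open.
Joint ranges: [-2.6, 2.6], [-0.5, 2.12], [-1.47, 1.34], [0.16, 2.42], [-1.27, 4.41], [0.06, 2.06], [-2.6, 2.6]. Speed limits (rad/s): [2.22, 2.22, 2.79, 2.79, 3.14, 3.14, 3.14].

## Interface

Orientations are given as a unit quaternion [x, y, z, w].
In Python, from bench import read_state, imaging, r gives the robot as it stands. The module is installed in compiled form; this text tells all that it offers.
- The arm moves only by the tool move_arm, never from a script. Its argument "series" is a list of rows, each a list of 4 numbers: the shift along the tool's x, y, z in m, then the turn about the tool's z in rad. In form: [[x, y, z, roll], ...]. A call has 1 to 20 rows; each row is the pose to reach, as a shift and turn from the pose commanded when the call began, along the tool's axes at that moment; what a row does not reach only later rows make up. A row lasts 1/10 s, in which the tool goes at most 50 mm and 8.59 degrees, less where a joint would pass 70% of its speed; a pose out of reach is approached as far as the arm can. A call with a gripper value outside its range is refused whole. "claw" is the gripper's target within -1 to 1 (fully open at 1, half-way at 0, shut at -1), set as the call begins (left out, the last holds). The fingers move at their own pace and stop on an object; "newtons" is the grip in N (left out, the last holds). Time passes only in rows, so rows that repeat a pose let the fingers close. It gives the time, the measured TCP pose, the force and the opening at its end, in the units of the state.
- read_state(): the state, without advancing time (a new reading comes with each control period).
- imaging.camera(name): name is "side" or "top"; returns (picture, depth): 480x640x3 uint8, red, green, blue; 480x640 float32, m along the optical axis (not along the pixel's ray), 0 where there is no reading.
- imaging.get_calibration(name): a dict with "camera_matrix" (3x3 intrinsics, pixels), "R" (3x3) and "t" (3): a world point X has camera coordinates R X + t. Camera axes: x right, y down, z forward; pixel columns grow to the right and rows downward; lengths in m; the calibration is good to about 2 mm. A picture is of the moment at which its call begins. get_calibration takes no time and is no camera call.
- r.close_job(): hands the job in, once; it reports no verdict.
The state is a dict: "time": time; "joint_positions": joint angles; "joint_vel": joint speeds; "joint_torque": joint torques, N m; "ee_pos": TCP position; "eef_rot": TCP orientation; "ft_force": force on the tool from outside, world axes, zero at the start; "torque": the same for the moment, N m; "width": finger opening in m.
Only numpy, scipy, OpenCV 4.12 (cv2) and the standard library are available. Lean on these libraries where they do the work, as an engineer would, in place of code of your own. Each camera call takes 0.05 s, during which the arm holds its last target.

## Working session

There is one attempt and no reset: what is moved stays moved. The work goes in short steps, Python scripts to look and compute and a tool call to move; the robot and the scene stay as the last step left them, time stands still between calls to the robot, and variables do not carry over. Pictures are saved under pics/ and viewed, and the job is handed in when it is done.

Besides the shell and the picture viewer there is one more tool, called after "Call:" as name([rows], argument=value, ...), one row to a line, values as JSON. move_arm: Moves the arm, as the interface text tells. Its arguments: {"type":"object","properties":{"series":{"type":"array","items":{"type":"array","items":{"type":"number"}}},"claw":{"type":"number"},"newtons":{"type":"number"}},"required":["series"]}

```bash
mkdir -p pics; python3 - <<'E'
from bench import read_state, imaging, r
import cv2,numpy as np
s=read_state(); print({k:np.round(v,4).tolist() for k,v in s.items()})
for n in("top","side"):
    p,d=imaging.camera(n); cv2.imwrite(f"pics/{n}0.png",p[:,:,::-1]); np.save(f"{n}0.npy",d)
    c=imaging.get_calibration(n); print(n,{k:np.round(v,4).tolist() for k,v in c.items()})
E
```

```text
{'time': 0.0, 'joint_positions': [-1.3576, 0.3329, -0.0647, 1.4609, 0.0216, 1.3499, -0.0885], 'joint_vel': [0.0008, 0.0002, 0.0004, 0.0013, -0.0007, -0.0002, -0.0008], 'joint_torque': [0.0011, -62.324, 0.0253, -38.9905, -0.0614, 0.0397, 0.0001], 'ee_pos': [0.1459, 0.6073, 0.2218], 'eef_rot': [0.1176, 0.9931, -0.0007, -0.0], 'ft_force': [-0.0144, -0.6245, 0.669], 'torque': [0.0343, -0.0238, 0.027], 'width': 0.0874}
top {'camera_matrix': [[441.5855, 0.0, 320.9705], [0.0, 441.5855, 236.2216], [0.0, 0.0, 1.0]], 'R': [[-0.0165, -0.9997, -0.0207], [-0.9922, 0.0189, -0.1233], [0.1236, 0.0185, -0.9922]], 't': [0.1122, 0.478, 1.003]}
side {'camera_matrix': [[477.4551, 0.0, 308.0786], [0.0, 477.4551, 237.9341], [0.0, 0.0, 1.0]], 'R': [[0.9795, -0.1999, -0.0253], [-0.1201, -0.4783, -0.87], [0.1618, 0.8551, -0.4925]], 't': [-0.4578, 0.1379, 0.8859]}
```

View pics/top0.png

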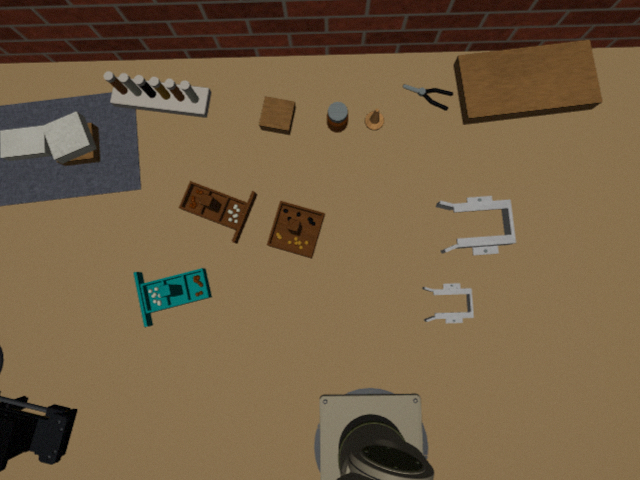

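View pics/side0.png

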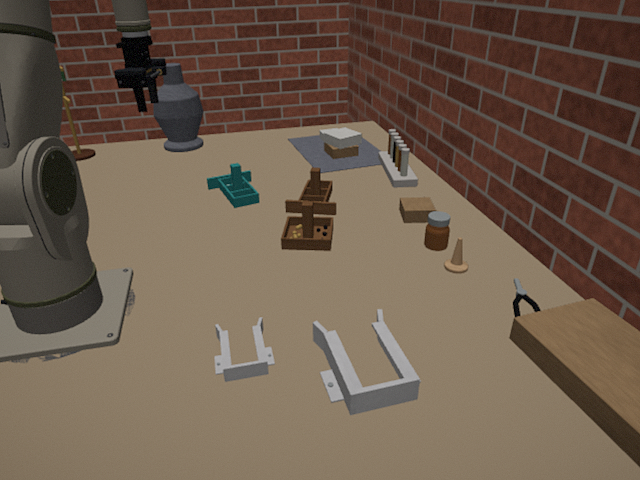

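The top view shows the tray around (215,208) with its panel on the right. The square tray is between it and the guide at (297,230), and the large guide is at about (480,225) with its mouth on the left. I'll enlarge to read corners.

```bash
python3 - <<'E'
import cv2
p=cv2.imread("pics/top0.png")
cv2.imwrite("pics/c1.png",cv2.resize(p[170:270,170:335],None,fx=4.8,fy=4.8,interpolation=cv2.INTER_CUBIC))
cv2.imwrite("pics/c2.png",cv2.resize(p[185:265,425:530],None,fx=7,fy=7,interpolation=cv2.INTER_CUBIC))
E
```

```text
(no output)
```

View pics/c1.png

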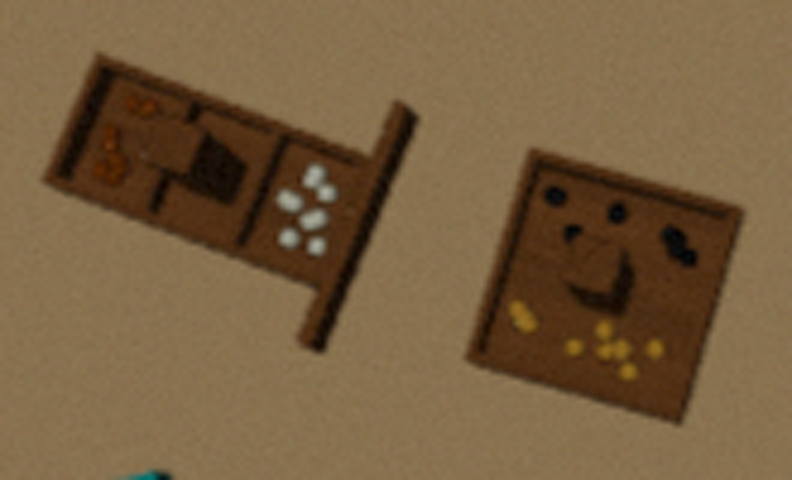

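View pics/c2.png

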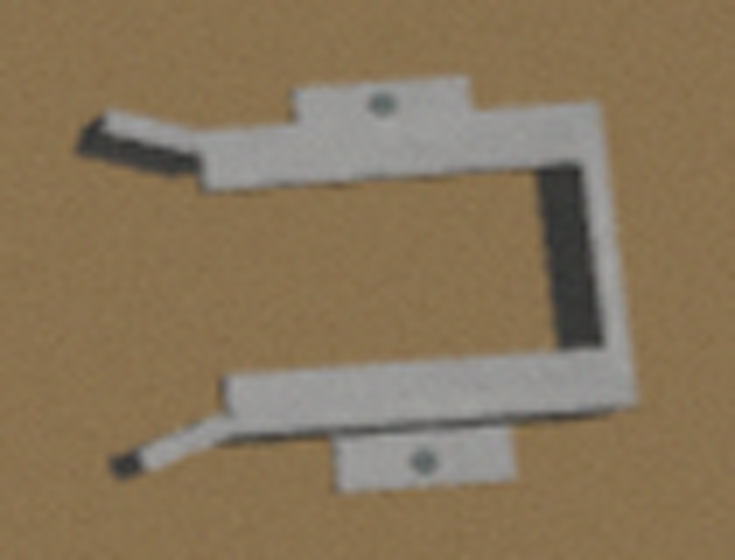

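Crop c1 shows the tray's plain-end corners at about (98,55) and (45,180), and the panel's outer bottom corners at about (418,118) and (325,352). Crop c2 shows the lip and slot edges of the large guide. I'll fit the poses to these points.

```bash
cat > h.py <<'E'
import numpy as np
from scipy.optimize import least_squares
def fit(c,pts,px,x0):
    K,R,t=[np.array(c[k]) for k in("camera_matrix","R","t")]
    pts=np.array(pts,float)/1000; px=np.array(px,float)
    def f(q):
        C,S=np.cos(q[2]),np.sin(q[2])
        W=np.c_[q[0]+C*pts[:,0]-S*pts[:,1],q[1]+S*pts[:,0]+C*pts[:,1],pts[:,2]]
        v=(W@R.T+t)@K.T
        return (v[:,:2]/v[:,2:]-px).ravel()
    s=least_squares(f,x0); return s.x,s.fun.reshape(-1,2)
E
python3 - <<'E'
from h import *
from bench import imaging
c=imaging.get_calibration("top")
A=lambda l:np.array(l)/4.8+[170,170]-0.4
B=lambda l:np.array(l)/7+[425,185]-0.43
def sh(n,r): print(n,np.round(r[0],4),np.degrees(r[0][2]).round(1)); print(r[1].round(1).tolist())
sh("tray",fit(c,[(75,-35,28),(75,35,28),(-83,-65,0),(-83,65,0),(-75,-65,34),(-75,65,34)],A([(98,55),(45,180),(418,118),(325,352),(397,100),(300,345)]),[.6,.3,1.5]))
sh("guide",fit(c,[(-45,31,40),(80,31,40),(-45,-31,40),(80,-31,40)],B([(203,190),(583,163),(228,376),(605,347)]),[.6,-.4,-1.5]))
sh("sq",fit(c,[(-55,55,28),(55,55,28),(55,-55,28),(-55,-55,28)],A([(530,150),(742,210),(682,423),(468,360)]),[.6,0,-1.5]))
E
```

```text
tray [0.5603 0.359  1.1935] 68.4
[[-0.0, -0.4], [-0.3, 0.5], [0.8, 0.1], [0.4, 0.8], [-0.3, -0.5], [-0.6, -0.5]]
guide [ 0.5015 -0.2525 -1.5138] -86.7
[[0.2, 0.1], [-0.1, -0.1], [-0.3, -0.0], [0.2, 0.0]]
sq [ 0.4986  0.1629 -1.8661] -106.9
[[0.0, -0.2], [0.4, -0.3], [-0.0, 0.1], [-0.4, 0.4]]
```

```bash
cat >> h.py <<'E'
def rel(target,st=None):
    "target x,y,z,theta(deg) -> shift in tool axes and roll"
    from bench import read_state
    st=st or read_state(); q=st["eef_rot"]; p=np.array(st["ee_pos"])
    from scipy.spatial.transform import Rotation as Ro
    R=Ro.from_quat(q).as_matrix()
    d=R.T@(np.array(target[:3])-p); th=np.degrees(np.arctan2(R[1,0],R[0,0]))
    a=(th-target[3]+180)%360-180
    print("pos",p.round(4),"th",round(th,2),"tiltz",R[:,2].round(4),"rel",d.round(4),"roll",round(np.radians(a),4))
E
python3 - <<'E'
from h import *
from bench import imaging
c=imaging.get_calibration("top");K,R,t=[np.array(c[k]) for k in("camera_matrix","R","t")]
d=np.load("top0.npy")
v,u=np.mgrid[170:270,170:335]; z=d[170:270,170:335]
P=(np.linalg.inv(K)@np.stack([u*z,v*z,z]).reshape(3,-1)); W=((P.T-t)@R)
m=(W[:,2]>.08)&(W[:,2]<.1)
for side in (W[:,1]>.26,W[:,1]<.26):
    w=W[m&side]; print(len(w),w.mean(0).round(4),(w.min(0)+w.max(0))/2)
rel([.5603,.359,.14,158.4]); rel([.5603,.359,.056,158.4])
E
```

```text
123 [0.5592 0.3601 0.089 ] [0.55978698 0.36087841 0.08764069]
123 [0.4988 0.1646 0.089 ] [0.49891798 0.16450648 0.08688031]
pos [0.1459 0.6074 0.2219] th 166.49 tiltz [-2.0e-04 -1.2e-03 -1.0e+00] rel [-0.4609 -0.1446  0.0821] roll 0.1413
pos [0.1459 0.6074 0.2219] th 166.49 tiltz [-2.0e-04 -1.2e-03 -1.0e+00] rel [-0.4609 -0.1445  0.1661] roll 0.1413
```

Call:
move_arm([
  [-0.05,-0.015,0,0.02],
  [-0.095,-0.03,0,0.04],
  [-0.14,-0.044,0,0.06],
  [-0.185,-0.058,0,0.08],
  [-0.23,-0.072,0,0.1],
  [-0.275,-0.086,0,0.12],
  [-0.32,-0.1,0,0.14],
  [-0.365,-0.114,0,0.141],
  [-0.41,-0.129,0,0.141],
  [-0.45,-0.141,0,0.141],
  [-0.461,-0.1445,0.03,0.141],
  [-0.461,-0.1445,0.07,0.141],
  [-0.461,-0.1445,0.082,0.141],
  [-0.461,-0.1445,0.082,0.141],
  [-0.461,-0.1445,0.082,0.141],
], claw=1, newtons=50)

```text
time: 1.6
ee_pos: [0.5606, 0.3604, 0.1421]
eef_rot: [0.187, 0.982, 0.001, 0.0]
ft_force: [0.4, 0.8, 0.6]
width: 0.0872
```

```bash
python3 - <<'E'
from h import *
from bench import read_state
print(np.round(read_state()["joint_positions"],3))
rel([.5600,.3595,.056,158.4])
E
```

```text
[-0.779  0.472  0.191  1.453 -0.092  1.224  0.618]
pos [0.5606 0.3604 0.1421] th 158.46 tiltz [ 0.001   0.0011 -1.    ] rel [ 0.0003 -0.0012  0.0861] roll 0.0011
```

Call:
move_arm([
  [0,-0.001,0.03,0],
  [0,-0.001,0.06,0],
  [0,-0.001,0.08,0],
  [0,-0.001,0.086,0],
  [0,-0.001,0.086,0],
  [0,-0.001,0.086,0],
])

```text
time: 2.2
ee_pos: [0.5611, 0.3595, 0.0568]
eef_rot: [0.187, 0.982, 0.001, 0.001]
ft_force: [0.4, -0.4, 0.4]
width: 0.087
```

Call:
move_arm([
  [0,0,0,0],
  [0,0,0,0],
  [0,0,0,0],
  [0,0,0,0],
  [0,0,0,0],
  [0,0,0,0],
  [0,0,0,0],
  [0,0,0,0],
], claw=-1, newtons=50)

```text
time: 3.0
ee_pos: [0.5601, 0.3586, 0.0545]
eef_rot: [0.187, 0.982, -0.0, -0.0]
ft_force: [0.7, 0.0, 0.3]
width: 0.0309
```

```bash
python3 - <<'E'
from h import *
from bench import imaging
import cv2
for n in("side",):
    p,d=imaging.camera(n); cv2.imwrite("pics/s1.png",cv2.resize(p[100:300,170:400,::-1],None,fx=3,fy=3))
rel([.56,.36,.2,158.4])
E
```

```text
pos [0.5601 0.3587 0.0545] th 158.41 tiltz [ 0.e+00  2.e-04 -1.e+00] rel [ 0.0006  0.0012 -0.1455] roll 0.0002
```

View pics/s1.png

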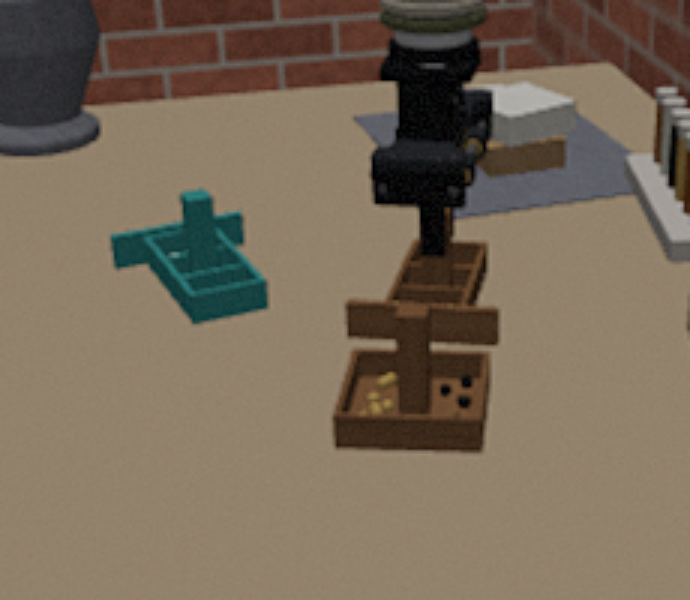

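Seen from the side, the jaws straddle the post but are still closing, so I'll wait.

Call:
move_arm([
  [0,0,0,0],
  [0,0,0,0],
  [0,0,0,0],
  [0,0,0,0],
])

```text
time: 3.45
ee_pos: [0.5601, 0.3588, 0.0546]
eef_rot: [0.187, 0.982, 0.0, -0.0]
ft_force: [0.4, 1.9, -0.7]
width: 0.0239
```

Call:
move_arm([
  [0,0,-0.005,0],
  [0,0,-0.015,0],
  [0,0,-0.03,0],
  [0,0,-0.05,0],
  [0,0,-0.07,0],
  [0,0,-0.09,0],
  [0,0,-0.105,0],
  [0,0,-0.115,0],
  [0,0,-0.12,0],
  [0,0,-0.12,0],
  [0,0,-0.12,0],
])

```text
time: 4.55
ee_pos: [0.5598, 0.3584, 0.1737]
eef_rot: [0.187, 0.982, -0.0, -0.0]
ft_force: [0.6, -0.0, -2.8]
width: 0.0237
```

```bash
python3 - <<'E'
from h import *
from bench import imaging,read_state
import cv2
for n in("side",):
    p,d=imaging.camera(n); cv2.imwrite("pics/s2.png",cv2.resize(p[50:300,170:400,::-1],None,fx=2.4,fy=2.4))
d=np.array([np.cos(-1.5138),np.sin(-1.5138)])
for x in(-.185,-.165,0):
    g=np.array([.5015,-.2525])+x*d; print(g.round(4)); rel([*g,.1745,3.3]); 
print(read_state()["width"],np.round(read_state()["joint_positions"],2))
E
```

```text
[ 0.491  -0.0678]
pos [0.5597 0.3584 0.1735] th 158.41 tiltz [-1.3e-03 -9.0e-04 -1.0e+00] rel [-0.0929 -0.4216 -0.0005] roll 2.7072
[ 0.4921 -0.0878]
pos [0.5597 0.3584 0.1735] th 158.41 tiltz [-1.3e-03 -9.0e-04 -1.0e+00] rel [-0.1013 -0.4397 -0.0005] roll 2.7072
[ 0.5015 -0.2525]
pos [0.5597 0.3584 0.1735] th 158.41 tiltz [-1.3e-03 -9.0e-04 -1.0e+00] rel [-1.706e-01 -5.894e-01 -4.000e-04] roll 2.7072
0.02310943768742492 [-0.78  0.45  0.2   1.42 -0.09  1.28  0.62]
```

View pics/s2.png

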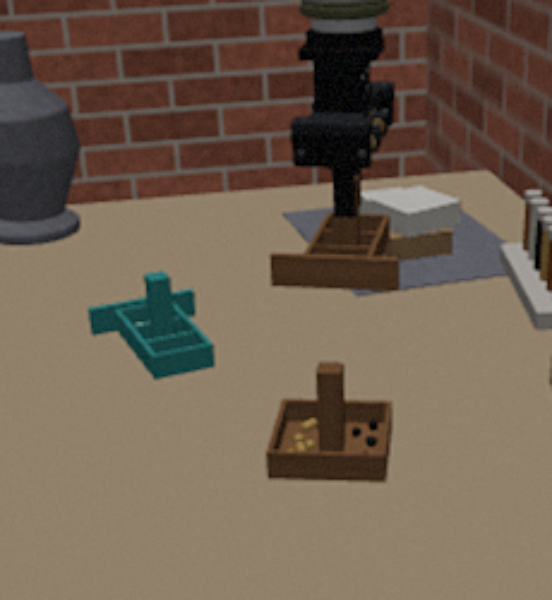

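The tray is lifted level and clears the square tray's post. Next I'll carry it over while turning it.

Call:
move_arm([
  [-0.001,-0.005,-0.003,0.04],
  [-0.003,-0.015,-0.006,0.12],
  [-0.006,-0.03,-0.01,0.24],
  [-0.011,-0.05,-0.01,0.37],
  [-0.016,-0.072,-0.01,0.5],
  [-0.021,-0.095,-0.01,0.64],
  [-0.027,-0.119,-0.01,0.78],
  [-0.032,-0.143,-0.01,0.92],
  [-0.038,-0.167,-0.01,1.06],
  [-0.043,-0.191,-0.01,1.2],
  [-0.048,-0.215,-0.01,1.34],
  [-0.054,-0.239,-0.01,1.48],
  [-0.059,-0.263,-0.01,1.62],
  [-0.065,-0.287,-0.01,1.76],
  [-0.07,-0.311,-0.01,1.9],
  [-0.075,-0.335,-0.01,2.04],
  [-0.081,-0.359,-0.01,2.18],
  [-0.086,-0.382,-0.01,2.31],
  [-0.09,-0.4,-0.01,2.4],
  [-0.092,-0.41,-0.01,2.45],
])

```text
time: 6.6
ee_pos: [0.4941, -0.0584, 0.1841]
eef_rot: [0.988, 0.154, -0.0, 0.0]
ft_force: [0.2, -0.3, -1.9]
width: 0.0237
```

```bash
python3 - <<'E'
from h import *
from bench import imaging,read_state
d=np.array([np.cos(-1.5138),np.sin(-1.5138)])
g=np.array([.5015,-.2525])-.175*d; rel([*g,.1745,3.3]); 
print(read_state()["width"],np.round(read_state()["joint_positions"],2))
E
```

```text
pos [ 0.4941 -0.0584  0.1841] th 17.71 tiltz [-7.e-04 -2.e-04 -1.e+00] rel [-0.0083  0.0177  0.0096] roll 0.2516
0.02373990594171829 [-0.64  0.07  0.7   1.87 -0.05  1.22 -1.18]
```

Call:
move_arm([
  [-0.003,0.006,0,0.08],
  [-0.006,0.012,0,0.16],
  [-0.008,0.018,0,0.23],
  [-0.008,0.018,0.01,0.252],
  [-0.008,0.018,0.03,0.252],
  [-0.008,0.018,0.06,0.252],
  [-0.008,0.018,0.085,0.252],
  [-0.008,0.018,0.105,0.252],
  [-0.008,0.018,0.118,0.252],
  [-0.008,0.018,0.12,0.252],
  [-0.008,0.018,0.12,0.252],
])

```text
time: 7.7
ee_pos: [0.4928, -0.0761, 0.0645]
eef_rot: [1.0, 0.032, -0.0, 0.0]
ft_force: [0.2, 0.2, -2.1]
width: 0.0236
```

```bash
python3 - <<'E'
from h import *
from bench import imaging,read_state
import cv2
d=np.array([np.cos(-1.5138),np.sin(-1.5138)])
g=np.array([.5015,-.2525])-.175*d; rel([*g,.0545,3.3]); 
p,_=imaging.camera("top"); cv2.imwrite("pics/t3.png",cv2.resize(p[150:300,290:530,::-1],None,fx=3.3,fy=3.3,interpolation=cv2.INTER_CUBIC))
p,_=imaging.camera("side"); cv2.imwrite("pics/s3.png",p[:,:,::-1])
print(read_state()["width"],np.round(read_state()["joint_positions"],2))
E
```

```text
pos [ 0.4928 -0.0761  0.0645] th 3.62 tiltz [-3.e-04 -2.e-04 -1.e+00] rel [-0.0013  0.0016  0.01  ] roll 0.0056
0.023413300601492118 [-0.57  0.25  0.71  2.   -0.2   0.96 -1.27]
```

View pics/t3.png

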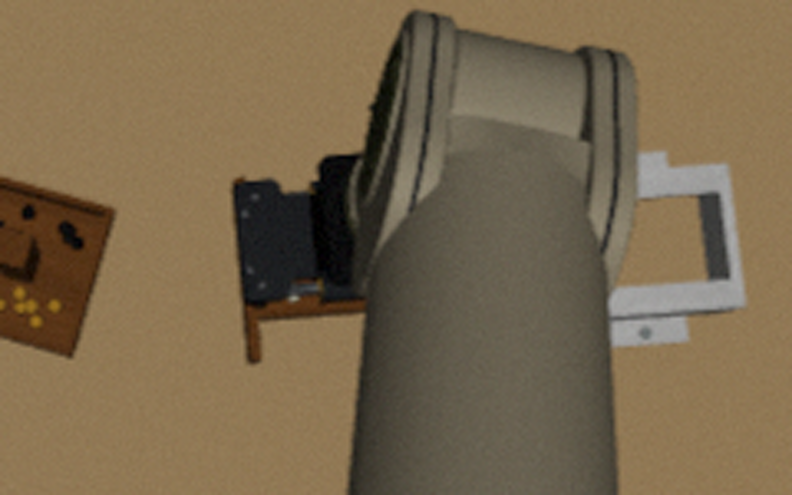

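View pics/s3.png

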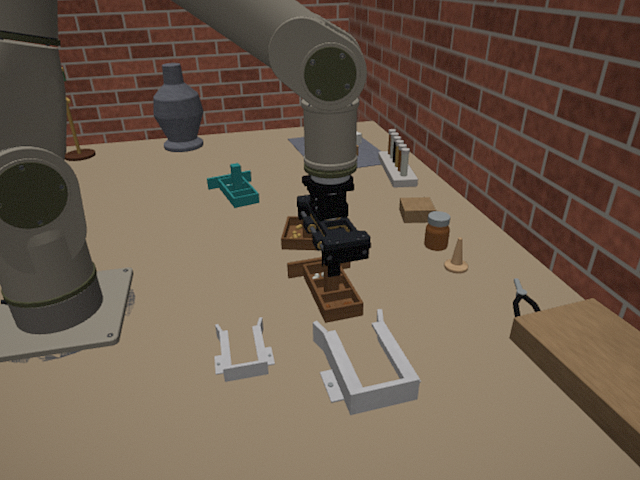

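The side view shows the tray plain end first, just ahead of the rails. I'll measure the alignment in an enlargement.

```bash
python3 - <<'E'
import cv2
p=cv2.imread("pics/s3.png")
cv2.imwrite("pics/s3c.png",cv2.resize(p[250:415,270:430],None,fx=4,fy=4,interpolation=cv2.INTER_CUBIC)[:600])
E
```

```text
(no output)
```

View pics/s3c.png

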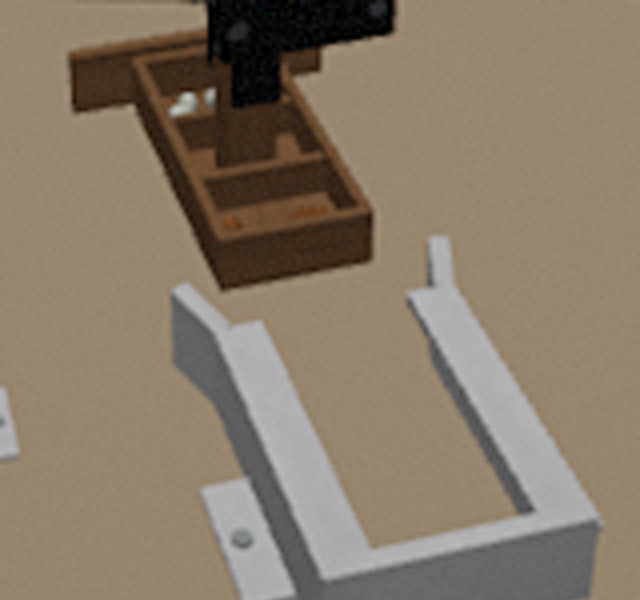

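```bash
python3 - <<'E'
from h import *
from bench import imaging
c=imaging.get_calibration("side")
A=lambda l:np.array(l)/4+[270,250]-0.37
g,e=fit(c,[(-45,-31,40),(80,-31,40),(-45,31,40),(80,31,40)],A([(262,322),(370,550),(408,293),(535,513)]),[.5,-.25,-1.51]); print(g.round(4),np.degrees(g[2]),e.round(1).tolist())
t,e=fit(c,[(75,35,38),(75,-35,38),(75,-35,10),(75,35,10),(-75,-65,44),(-75,-65,10),(-75,-35,38)],A([(372,212),(220,240),(223,288),(370,262),(70,55),(75,110),(135,62)]),[.5,-.08,-1.51]); print(t.round(4),np.degrees(t[2]),e.round(1).tolist())
d=t-g; C,S=np.cos(g[2]),np.sin(g[2]); print("in guide",C*d[0]+S*d[1],-S*d[0]+C*d[1],np.degrees(d[2]))
E
```

```text
[ 0.503  -0.2526 -1.5202] -87.10071444920156 [[-0.1, -0.4], [-0.1, 0.2], [-0.1, -0.2], [0.3, 0.2]]
[ 0.4964 -0.0752 -1.515 ] -86.80041802548679 [[0.5, -0.4], [-0.3, -0.2], [-0.9, 0.6], [0.5, -0.2], [0.6, 0.3], [0.2, 1.0], [-0.6, -1.3]]
in guide -0.17753207842097626 0.0024350343527974735 0.3002964237147609
```

The two cameras agree: the tray is about 177 mm short of home, about 2 mm off sideways, and angled within 0.3°. I'll align it, lower it and slide it in.

Call:
move_arm([
  [-0.002,0,0.003,0.006],
  [-0.002,0,0.007,0.006],
  [-0.002,0,0.009,0.006],
  [-0.002,0.005,0.009,0.006],
  [-0.002,0.013,0.009,0.006],
  [-0.002,0.023,0.009,0.006],
  [-0.002,0.033,0.009,0.006],
  [-0.0025,0.043,0.009,0.006],
  [-0.0025,0.053,0.009,0.006],
  [-0.0025,0.063,0.009,0.006],
  [-0.0025,0.073,0.009,0.006],
  [-0.0025,0.083,0.009,0.006],
  [-0.003,0.093,0.009,0.006],
  [-0.003,0.103,0.009,0.006],
  [-0.003,0.113,0.009,0.006],
  [-0.003,0.123,0.009,0.006],
  [-0.003,0.133,0.009,0.006],
  [-0.003,0.143,0.009,0.006],
  [-0.003,0.15,0.009,0.006],
  [-0.003,0.15,0.009,0.006],
])

```text
time: 9.8
ee_pos: [0.499, -0.2273, 0.0556]
eef_rot: [1.0, 0.028, -0.0, 0.0]
ft_force: [0.1, -0.9, -3.0]
width: 0.0237
```

```bash
python3 - <<'E'
from h import *
from bench import imaging,read_state
import cv2
rel([.5022,-.2525,.0545,3.1]); 
p,_=imaging.camera("side"); p=p[:,:,::-1]; cv2.imwrite("pics/s4.png",cv2.resize(p[250:415,270:430],None,fx=3.6,fy=3.6,interpolation=cv2.INTER_CUBIC))
print(np.round(read_state()["ft_force"],1),np.round(read_state()["joint_positions"],2))
E
```

```text
pos [ 0.499  -0.2273  0.0556] th 3.17 tiltz [ 0.e+00 -6.e-04 -1.e+00] rel [0.0018 0.0253 0.0011] roll 0.0012
[ 0.3  0.5 -2.4] [-0.27  0.39  0.73  1.88 -0.31  0.98 -0.92]
```

View pics/s4.png

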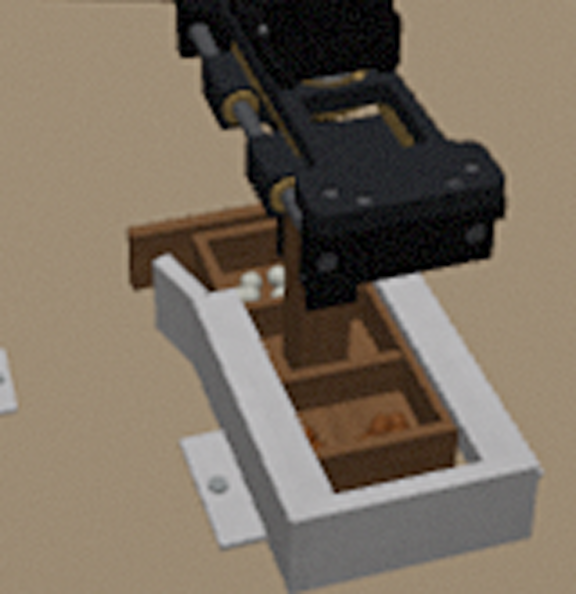

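The tray is inside the rails without contact, and about 25 mm remains. I'll finish slowly.

Call:
move_arm([
  [0,0.005,0.001,0],
  [0,0.01,0.001,0],
  [0,0.014,0.001,0],
  [0,0.017,0.001,0],
  [0,0.02,0.001,0],
  [0,0.022,0.001,0],
  [0,0.024,0.001,0],
  [0,0.025,0.001,0],
  [0,0.025,0.001,0],
])

```text
time: 10.75
ee_pos: [0.5006, -0.2505, 0.0545]
eef_rot: [1.0, 0.029, -0.0, -0.0]
ft_force: [-1.7, 3.2, 1.1]
width: 0.0236
```

Call:
move_arm([
  [0,0.001,0,0],
  [0,0.002,0,0],
  [0,0.002,0,0],
])

```text
time: 11.05
ee_pos: [0.5006, -0.2506, 0.0545]
eef_rot: [1.0, 0.029, -0.001, -0.002]
ft_force: [-4.3, 11.6, 7.9]
width: 0.0235
```

```bash
python3 - <<'E'
from h import *
from bench import imaging,read_state
import cv2
rel([.5022,-.2525,.0545,3.1]); 
p,_=imaging.camera("side"); p=p[:,:,::-1]; cv2.imwrite("pics/s5.png",cv2.resize(p[250:415,270:430],None,fx=3.6,fy=3.6,interpolation=cv2.INTER_CUBIC))
print(np.round(read_state()["ft_force"],1))
E
```

```text
pos [ 0.5006 -0.2506  0.0545] th 3.34 tiltz [-0.0013  0.0036 -1.    ] rel [0.0014 0.002  0.    ] roll 0.0041
[-4.4 10.7  8.1]
```

View pics/s5.png

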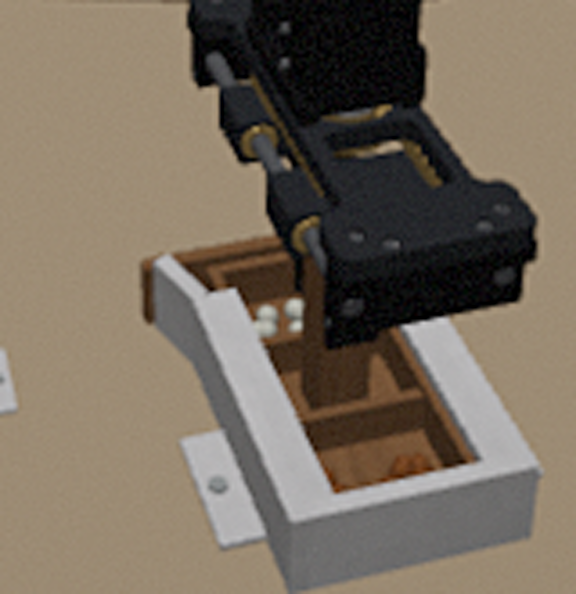

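The contact force rose to about 12 N and the panel is at the rail ends, so the tray is home. I'll relieve the push, release and retreat.

Call:
move_arm([
  [0,-0.001,0,0],
  [0,-0.0015,0,0],
  [0,-0.0015,0,0],
])

```text
time: 11.4
ee_pos: [0.5006, -0.2506, 0.0545]
eef_rot: [1.0, 0.029, -0.0, -0.001]
ft_force: [-2.3, 5.6, 2.8]
width: 0.0236
```

Call:
move_arm([
  [0,0,0,0],
  [0,0,0,0],
  [0,0,0,0],
  [0,0,0,0],
  [0,0,0,0],
  [0,0,0,0],
  [0,0,0,0],
  [0,0,0,0],
  [0,0,0,0],
  [0,0,0,0],
], claw=1)

```text
time: 12.4
ee_pos: [0.5006, -0.2514, 0.0545]
eef_rot: [1.0, 0.028, 0.0, -0.0]
ft_force: [-0.6, -0.6, -0.1]
width: 0.0859
```

Call:
move_arm([
  [0,0,-0.01,0],
  [0,0,-0.03,0],
  [0,0,-0.06,0],
  [0,0,-0.1,0],
  [0,0,-0.13,0],
  [0,0,-0.15,0],
  [0,-0.04,-0.16,0],
  [0,-0.085,-0.16,0],
  [0,-0.13,-0.16,0],
  [0,-0.175,-0.16,0],
  [0,-0.22,-0.16,0],
  [0,-0.22,-0.16,0],
  [0,-0.22,-0.16,0],
])

```text
time: 13.7
ee_pos: [0.4882, -0.0311, 0.2152]
eef_rot: [1.0, 0.029, 0.0, -0.0]
ft_force: [-0.1, -1.1, 0.2]
width: 0.0868
```

```bash
python3 - <<'E'
from h import *
from bench import imaging,read_state
import cv2
p,_=imaging.camera("side"); p=p[:,:,::-1]; cv2.imwrite("pics/s6.png",cv2.resize(p[250:415,270:430],None,fx=3.6,fy=3.6,interpolation=cv2.INTER_CUBIC))
p,_=imaging.camera("top"); p=p[:,:,::-1]; cv2.imwrite("pics/t6.png",cv2.resize(p[170:290,250:530],None,fx=2.8,fy=2.8,interpolation=cv2.INTER_CUBIC))
print(np.round(read_state()["ft_force"],1))
E
```

```text
[ 0.3 -0.3  0.1]
```

View pics/s6.png

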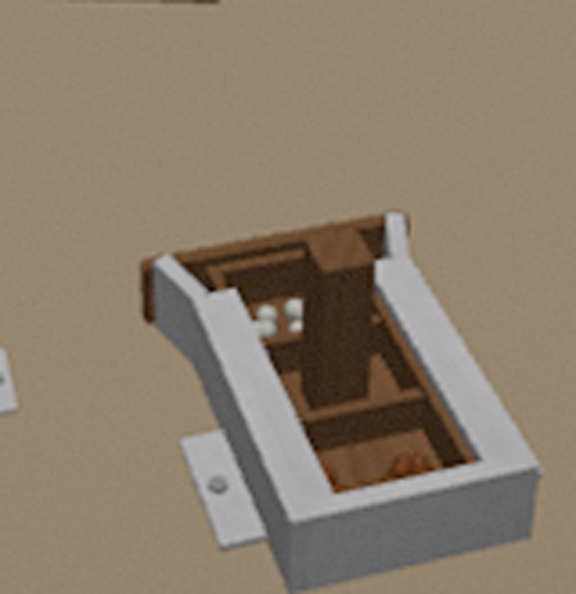

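View pics/t6.png

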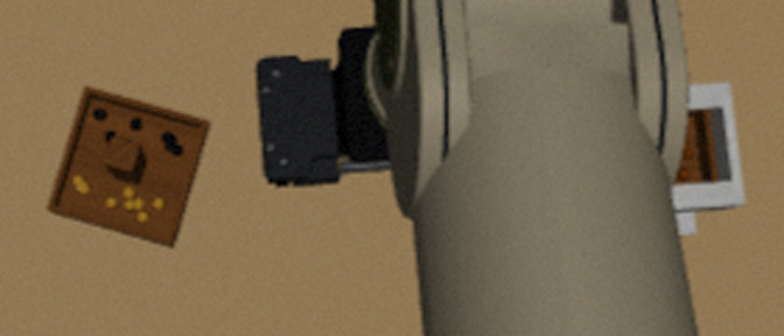

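The panel touches both rail ends, near (160,260) and (395,215) in the side crop. The tray lies flat, the square tray hasn't moved, and the gripper is clear. Handing in.

```bash
python3 -c "
from bench import r
print(r.close_job())"
```

```text
the job is handed in; nothing more can be done
None
```

The narrow tray is fully home in the larger guide, plain end first and front panel against both rail ends. I've let go of it and handed the job in; it took about 14 s of the 42 s.

I gripped the tray by its post, lifted it level over the square tray and turned it end for end. I then lowered it in front of the rails and slid it in until the panel met them, at about 12 N on the wrist.

- **Tray:** the side view after release shows it flat, with the panel against both rail ends. I judged the final position by eye rather than fitting it again. In the top view the arm hid most of the guide.
- **Square tray:** it shows no visible movement in the last top view.
- **Robot:** the gripper was open and well clear, with wrist forces near zero.
- **Disagreements:** the two cameras' positions for the guide differed by about 1.5 mm. The tool position at home was also 1–2 mm off my estimate. Both are well inside the 12 mm tolerance.

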